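# Wake the battery pack under its push-latch flap

## Task

Wake the finished battery pack: press the blue mark on the silver service flap in its lid so that the flap pops up, push the green button under the flap right down and let it come back, then push the flap down again until it latches and stays shut, level with the lid. Only press and push with the fingertips: pick nothing up, do not lift or shove the pack, and leave the things on it and around it where they are.

Things in the scene. Friction and masses are not known exactly. Their poses are not given: they have to be found in the camera images.
- case: The battery pack: a black metal case, 240 (x) by 320 (y) by 81 mm high on rubber feet, about 6 kg, loose on the bench. Origin: centre of its underside; z up. Its lid is level, at z = 81 mm. In the lid's middle is a well of 75 (x) by 133 (y) mm, 45 mm deep, closed by the flap. A roll of tape (near y = +118 mm) and a tin (near y = -118 mm) stand on the lid.
- flap (a joint): Flap angle. An aluminium plate 72 (x) by 130 (y) by 4 mm in the lid, hinged along its -x edge (the robot's side); its free edge swings up and back. 0: latched, level with the lid; -0.082: stop, the mark pressed 5 mm below the lid; 1.5: where the spring leaves it when open; 1.9: leaned right back. Push-push latch: each press to the stop, let up again, releases it or catches it.
- flap_hinge (a point): Middle of the flap's hinge line, 2 mm below the lid's top, at x = -36, y = 0 mm of the case, with the case's axes: the line runs along y, the shut flap from here 73 mm along +x. The hinge spring pushes the flap open: about 2 N holds the free edge down, 1 N leans the open flap back. Let up after the releasing press it follows the finger up.
- flap_mark (a point): Centre of the blue ring (30 mm across) on the flap's outer face, over the latch: where to press, 3 to 6 N, to the stop; less than 4.5 mm deep may not release or catch. 57 mm from the hinge line, at y = -32 mm of the case; moves with the flap. z: out of the outer face, x: from hinge to free edge. A white tongue, 20 wide and 35 mm long, hangs under it inside.
- wake_top (a point): Centre of the top face of the green round push button (18 mm across, in a black collar of 34 mm) in the well under the flap, at x = 8 mm, y = 32 mm of the case; its top lies 15 mm below the lid, 44 mm from the hinge line and 29 mm from the well's far wall. Only reachable with the flap open. z up.
- wake (a joint): Travel of the green button, m: 0 out, 0.006 pressed right down, which takes 5 N. It springs back when let go.
- tape: A roll of black tape, 72 mm across and 24 mm high, lying flat on the lid of the case beside the flap. Origin: centre of its underside. A bystander: leave it.
- tin: A small tin of grease with a yellow lid, 50 mm across and 22 mm high, on the lid of the case on the flap's other side. Origin: centre of its underside. A bystander: leave it.
- scissors: Scissors with blue handles, 200 mm long and 12 mm high, lying flat on the bench beside the case, blades along their +x. Origin: under the pivot. A bystander: leave it.
- screwdriver: A red-handled screwdriver lying on the bench, along its x, about 200 mm long. A bystander: leave it.
- wrench: A steel spanner lying on the bench, along its x, about 180 mm long. A bystander: leave it.
- cartridge: A white and yellow sealant cartridge with a red cap, 50 mm across and 208 mm tall, standing upright on the bench to one side, past the case. Origin: centre of its underside. A bystander: leave it.
- cleaner: A white cleaner bottle with a blue cap, 60 mm across and 150 mm tall, standing upright on the bench to one side, past the case. Origin: centre of its underside. A bystander: leave it.

How it is judged:
By the outcome, as a careful person would: the job done as asked, in the order asked, and still so for the second after the job is handed in, with the robot touching nothing.
It also fails if it takes over 54 s, if anything falls off the work surface, if the arm or the gripper's body presses on something with over 40 N, if the wrist force passes 120 N, or if a joint passes its speed limit or range.

## Robot

A 7-joint arm with a two-finger parallel gripper is mounted at the origin on the work surface. World frame = base frame: x ahead of the robot, y to its left, z up, the work surface at z = 0. Lengths are in mm, angles in degrees, forces in N, time in s.
With the tool pointing down it reaches from about 400 to 850 mm from the base axis. Payload 4.5 kg.
Tool frame: the origin (TCP) lies midway between the tips of the shut fingers; the grasp point (between the pads) lies 19 mm behind it; x points along the fingers, y is the direction in which the jaws open and shut, and the axes are right-handed (so a half turn about x gives the same grasp; the last joint's range is limited). The gripper opens to 88 mm and grips with 3 to 60 N. Pads are 18 mm wide; open, the fingers measure 123 mm over their backs; the gripper's body (75 mm by 187 mm) begins 45 mm behind the grasp point.
Start: joints at [-74.611, 39.483, -11.15, 89.685, 9.013, 51.709, -12.324], TCP at [145.384, 607.879, 238.743] pointing down, gripper open.
Joint ranges: [-172.22, 172.22], [-26.19, 119.32], [-84.43, 86.54], [7.71, 146.69], [-57.33, 237.33], [2.42, 119.75], [-152.13, 152.13]. Speed limits (degrees/s): [147.25, 147.25, 180, 180, 180, 180, 180].

## Interface

Orientations are given as [roll, pitch, yaw] about the fixed x, y, z axes, in that order (R = Rz(yaw) Ry(pitch) Rx(roll)).
In Python, from cell import robot gives the robot as it stands.
- The arm moves only by the tool servo_tool, never from a script. Its argument "targets" is text: rows parted by semicolons, each of 7 numbers parted by spaces: the finger opening in cm, from 0 to 8.81, then the shift along the tool's x, y, z in cm, then the turn, a rotation vector about the tool's x, y, z in degrees. A call has 1 to 8 rows; each row shifts and turns the pose as measured when the row begins, along the tool's axes as they then stand; what a row does not reach is not made up. A row lasts 1/12 s, in which the tool goes at most 41.7 mm and 7.16 degrees, less where a joint would pass 70% of its speed; a pose out of reach is approached as far as the arm can. A call is refused whole if a number of a shift passes 4.17 or a number of a turn 7.16, either way. A call with a gripper value outside its range is refused whole. The fingers move at their own pace and stop on an object; "squeeze" is the grip in N (left out, the last holds). Time passes only in rows, so rows that do not move let the fingers close. It gives the time, the measured TCP pose, the force and the opening at its end, in the units of the state.
- robot.get_obs(): the state, without advancing time (a new reading comes with each control period).
- robot.read_camera(name): name is "scene" or "top" or "wrist"; returns the picture (384x512x3 uint8, red, green, blue); there is no depth.
- robot.camera_info(name): a dict with "fx", "fy", "cx", "cy" (pixels), "k1" (the pictures are not rectified: a ray, as slopes to the right and down, at radius r is drawn at 1 + k1 r^2 times it, then the intrinsics apply), "R" (3x3) and "t" (3): a world point X has camera coordinates R X + t. Camera axes: x right, y down, z forward; pixel columns grow to the right and rows downward; lengths in mm; the calibration is good to about 2 mm. A picture is of the moment at which its call begins: read the wrist's pose just before it. camera_info takes no time and is no camera call; for the wrist camera it gives the pose at the moment of the call.
- robot.hand_in(): hands the job in, once; it reports no verdict.
The state is a dict: "clock": time; "qpos": joint angles; "qvel": joint speeds; "tau": joint torques, N m; "position": TCP position; "eef_rot": TCP orientation; "wrist_force": force on the tool from outside, world axes, zero at the start; "ft_torque": the same for the moment, N m; "gripper_width": opening from 0.0 (shut) to 1.0 (fully open).
Only numpy, scipy, OpenCV 4.12 (cv2) and the standard library are available. Lean on these libraries where they do the work, as an engineer would, in place of code of your own. Each camera call takes 0.05 s, during which the arm holds its last target. There are 200 camera calls.

## Working session

There is one attempt and no reset: what is moved stays moved. The work goes in short steps, Python scripts to look and compute and a tool call to move; the robot and the scene stay as the last step left them, time stands still between calls to the robot, and variables do not carry over. Pictures are saved under pics/ and viewed, about 8 in all and at most 12, crops included, and the job is handed in when it is done.

Besides the shell and the picture viewer there is one more tool, called after "Call:" as name(argument=value, ...) on one line, values as JSON. servo_tool: Moves the arm, as the interface text tells. Its arguments: {"type":"object","properties":{"targets":{"type":"string"},"squeeze":{"type":"number"}},"required":["targets"]}

```bash
mkdir -p pics; ls
python3 - <<'E'
from cell import robot
import cv2
print(robot.get_obs())
for n in("scene","top"):
    i=robot.camera_info(n);print(n,i)
    cv2.imwrite(f"pics/{n}0.png",robot.read_camera(n)[:,:,::-1])
E
```

```text
pics
{'clock': 0.0, 'qpos': array([-74.61102338,  39.53456562, -11.14514131,  89.74685714,
         9.01304999,  51.70784982, -12.32296527]), 'qvel': array([-0.13729046, -0.00281302, -0.1586614 ,  0.00249183, -0.0513062 ,
       -0.03299165,  0.13155654]), 'tau': array([-3.73579733e-04, -5.27557933e+01, -1.26679637e+00, -1.53417885e+01,
       -5.27144910e-02,  6.71373244e-03,  1.73235780e-04]), 'position': array([145.29433762, 607.21189767, 237.88587522]), 'eef_rot': array([-85.91232262,  89.89268764, -99.35776555]), 'wrist_force': array([ 0.23586243, -0.24961567,  0.35384685]), 'ft_torque': array([-3.93804801e-02, -3.73121059e-05,  4.60258947e-02]), 'gripper_width': 0.9954182374638287}
scene {'fx': 351.513479412388, 'fy': 351.513479412388, 'cx': 256.61608100285997, 'cy': 191.92064104783157, 'k1': -0.024511672184660736, 'R': array([[-0.68312171,  0.73028497, -0.00534679],
       [ 0.39120995,  0.35974294, -0.8470772 ],
       [-0.61668428, -0.58074855, -0.53144296]]), 't': array([ 357.93187102, -134.33689037, 1443.71211839])}
top {'fx': 437.42333321392425, 'fy': 437.42333321392425, 'cx': 256.82179139720245, 'cy': 189.68717952172764, 'k1': -0.10364886197730565, 'R': array([[ 0.08382021, -0.99647872, -0.00208207],
       [-0.9753016 , -0.08161001, -0.20524766],
       [ 0.20435501,  0.01923454, -0.97870785]]), 't': array([ -49.31148812,  486.17108918, 1402.25319491])}
```

View pics/top0.png

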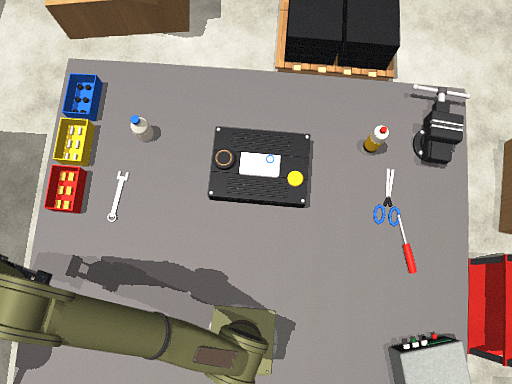

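View pics/scene0.png

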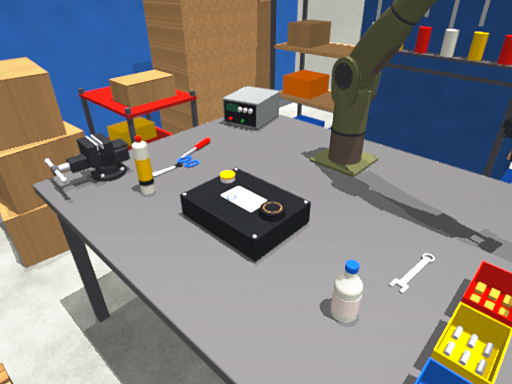

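The top view shows the case at about (260,167), with the silver flap near (260,164), the blue ring near (270,159), the tape at (224,158) and the tin at (295,178). The scene view agrees. Next I'll cast rays onto z = 81.

```bash
cat > h.py <<'E'
import numpy as np, cv2
from cell import robot
from scipy.spatial.transform import Rotation as Rn
def ray(uv,i,z):
    K=np.array([[i['fx'],0,i['cx']],[0,i['fy'],i['cy']],[0,0,1]])
    p=cv2.undistortPoints(np.array(uv,float).reshape(-1,1,2),K,np.array([i['k1'],0,0,0,0]))[:,0]
    R=np.array(i['R']);c=-R.T@i['t'];d=np.c_[p,np.ones(len(p))]@R
    return c+d*((z-c[2])/d[:,2])[:,None]
def proj(X,i):
    R=np.array(i['R']);K=np.array([[i['fx'],0,i['cx']],[0,i['fy'],i['cy']],[0,0,1]])
    return cv2.projectPoints(np.array(X,float).reshape(-1,1,3),cv2.Rodrigues(R)[0],np.array(i['t']),K,np.array([i['k1'],0,0,0,0]))[0][:,0]
def cent(m):
    n,l,s,c=cv2.connectedComponentsWithStats(m.astype(np.uint8),connectivity=8)
    k=1+np.argmax(s[1:,4]);return c[k],s[k],l==k
def tool():
    o=robot.get_obs();return o['position'],Rn.from_euler('xyz',o['eef_rot'],degrees=True).as_matrix(),o
E
python3 - <<'E'
from h import *
for n,(x0,x1,y0,y1) in dict(top=(200,320,120,215),scene=(170,320,160,260)).items():
    i=robot.camera_info(n);im=cv2.imread(f"pics/{n}0.png")
    h=cv2.cvtColor(im,cv2.COLOR_BGR2HSV).astype(int)
    box=np.zeros(im.shape[:2],bool);box[y0:y1,x0:x1]=1
    b=box&(h[...,0]>90)&(h[...,0]<125)&(h[...,1]>90)&(h[...,2]>120)
    c,s,_=cent(b);print(n,'ring',c,s,ray(c,i,81))
    f=box&(h[...,2]>150)&((h[...,1]<60)|b)
    c,s,m=cent(f);w=ray(np.argwhere(m)[:,::-1],i,81)[:,:2].astype(np.float32)
    print('flap',s,cv2.minAreaRect(w), w.mean(0))
    y=box&(h[...,0]>20)&(h[...,0]<35)&(h[...,1]>120)&(h[...,2]>120)
    c,s,_=cent(y);print('tin',c,ray(c,i,103))
    k=box&(h[...,2]<70);c,s,m=cent(k)
    if n=='top':
        w=ray(np.argwhere(m)[:,::-1],i,81)[:,:2].astype(np.float32);print('case',cv2.minAreaRect(w))
E
```

```text
top ring [269.66666667 158.45833333] [266 154   8   9  24] [[590.67853287 -42.51488945  81.        ]]
flap [ 200  120  120   95 3246] ((562.9287109375, -11.055831909179688), (320.50518798828125, 401.4649963378906), 4.78590726852417) [540.0226      0.8923423]
tin [294.90721649 177.86597938] [[ 526.56092964 -128.41522243  103.        ]]
case ((561.5643310546875, -11.284927368164062), (318.4530334472656, 250.9741973876953), 89.72972869873047)
scene ring [188.43636364 162.44545455] [177 160  22   8 110] [[ 540.99939524 -315.97581277   81.        ]]
flap [ 170  160  150  100 7037] ((586.2951049804688, -12.312774658203125), (515.3672485351562, 527.536865234375), 42.45695495605469) [584.9533   7.2104]
tin [227.12173913 174.13043478] [[ 531.98060367 -121.79983469  103.        ]]
```

Run:
```python
from h import *
for n,(x0,x1,y0,y1) in dict(top=(232,287,145,185),scene=(215,270,180,215)).items():
    i=robot.camera_info(n);im=cv2.imread(f"pics/{n}0.png")
    h=cv2.cvtColor(im,cv2.COLOR_BGR2HSV).astype(int)
    box=np.zeros(im.shape[:2],bool);box[y0:y1,x0:x1]=1
    b=box&(h[...,0]>90)&(h[...,0]<125)&(h[...,1]>70)
    try: c,s,_=cent(b&(h[...,2]>120));print(n,'ring',c,s,ray(c,i,81))
    except Exception as e: print(e)
    c,s,m=cent(box&(h[...,2]>130));w=ray(np.argwhere(m)[:,::-1],i,81)[:,:2].astype(np.float32)
    print('flap',s,cv2.minAreaRect(w), w.mean(0))
    o=robot.get_obs()
i=robot.camera_info('top');im=cv2.imread("pics/top0.png")
g=cv2.cvtColor(im,cv2.COLOR_BGR2GRAY)
P=[]
for u,v in [(219,129),(308,136),(305,204),(213,198)]:
    a=g[v-5:v+6,u-5:u+6].astype(float);a=np.where(cv2.erode(np.float32(g>0)[v-5:v+6,u-5:u+6],None)>0,a,0)
    P.append((u,v))
print(ray(P,i,81).round(1))
i=robot.camera_info('wrist');p,R,o=tool();c=-np.array(i['R']).T@i['t']
print('wristcam in tool',R.T@(c-p),'axes',(np.array(i['R'])@R).round(3),i['fx'],R.round(2))
```

```text
top ring [269.76 158.32] [266 154   8   9  25] [[591.17705077 -42.7852299   81.        ]]
flap [239 152  42  26 918] ((567.9114379882812, -10.697044372558594), (132.69186401367188, 77.58389282226562), 89.67085266113281) [567.8476   -10.652802]
scene ring [227.5 197.5] [227 196   2   4   4] [[603.05737063 -45.09951267  81.        ]]
flap [220 186  50  27 688] ((571.0870971679688, 9.920372009277344), (172.3975067138672, 80.4411392211914), 89.88661193847656) [571.82574   -3.494796]
[[ 679.   134.9   81. ]
 [ 679.3 -164.3   81. ]
 [ 448.1 -168.2   81. ]
 [ 442.9  130.1   81. ]]
wristcam in tool [-146.70425993   -1.10054299  -72.06033325] axes [[-0.001  1.     0.   ]
 [-0.282 -0.001  0.959]
 [ 0.959  0.001  0.282]] 313.19089255615035 [[-0.    0.23  0.97]
 [-0.    0.97 -0.23]
 [-1.   -0.    0.  ]]
```

The measurements agree: the case is at about (568,-11) with yaw near 0, the mark at about (590,-43) and the button at about (576,21). I'll move over with the fingers shut.

Call:
servo_tool(targets="0 0 -2.8 2.9 0 0 0;0 0 -2.8 2.9 0 0 0;0 0 -2.8 2.9 0 0 0;0 0 -2.8 2.9 0 0 0;0 0 -2.8 2.9 0 0 0;0 0 -2.8 2.9 0 0 0;0 0 -2.8 2.9 0 0 0;0 0 -2.8 2.9 0 0 0")

```text
clock: 0.77
position: [315.9, 335.0, 232.9]
eef_rot: [172.4, 89.5, 160.1]
wrist_force: [0.5, 0.2, -0.7]
gripper_width: 0.418
```

Call:
servo_tool(targets="0 0 -2.8 2.9 0 0 0;0 0 -2.8 2.9 0 0 0;0 0 -2.8 2.9 0 0 0;0 0 -2.8 2.9 0 0 0;0 0 -2.8 2.9 0 0 0;0 0 -2.8 2.9 0 0 0;0 0 0 0 -6.5 0 0;0 0 0 0 -6.5 0 0")

```text
clock: 1.43
position: [456.4, 114.3, 229.7]
eef_rot: [-156.2, 89.4, -156.1]
wrist_force: [-0.2, 0.4, 0.4]
gripper_width: 0.007
```

Call:
servo_tool(targets="0 0 -2.8 2.6 0 0 0;0 0 -2.8 2.6 0 0 0;0 0 -2.8 2.6 0 0 0;0 0 -2.8 2.6 0 0 0;0 0 -2.4 2.2 0 0 0;0 0 0 0 0 0 0")

```text
clock: 1.93
position: [587.1, -29.2, 226.7]
eef_rot: [-159.8, 89.2, -159.2]
wrist_force: [-0.2, -0.5, -0.4]
gripper_width: 0.004
```

Run:
```python
from h import *
i=robot.camera_info('wrist');p,R,o=tool();im=robot.read_camera('wrist')[:,:,::-1].copy()
print(p,R.round(3).tolist())
cv2.imwrite('pics/w1.png',im);h=cv2.cvtColor(im,cv2.COLOR_BGR2HSV).astype(int)
b=(h[...,0]>95)&(h[...,0]<125)&(h[...,1]>90)&(h[...,2]>80)
c,s,m=cent(b);print('ring',c,s,ray([c],i,81).round(1))
c,s,m=cent((h[...,2]>150)&(h[...,1]<60))
w=ray(np.argwhere(m)[:,::-1],i,81)[:,:2].astype(np.float32);print('flap',s,cv2.minAreaRect(w))
```

```text
[587.09513188 -29.23674167 226.74694121] [[-0.013, -0.009, 1.0], [-0.005, 1.0, 0.009], [-1.0, -0.005, -0.013]]
ring [242.32302405 184.64261168] [228 170  30  29 291] [[591.4 -44.4  81. ]]
flap [ 208  121  140   81 9990] ((568.9531860351562, -11.635200500488281), (130.68862915039062, 76.12675476074219), 89.60853576660156)
```

View pics/w1.png

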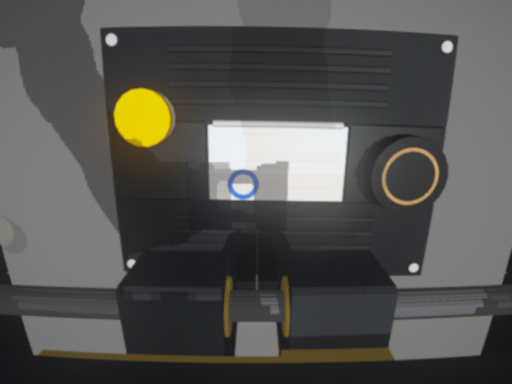

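The wrist picture shows the mark ring at (242,185), the flap spanning columns 208–347 and rows 121–202, the tin on the left and the tape on the right. The mark is at about (590,-44). I'll descend now.

Call:
servo_tool(targets="0 3 -0.8 0.4 0 0 0;0 3 -0.7 0.2 0 0 0;0 3 0 0 0 -0.7 0;0 2 0 0 0 0 0;0 1 0 0 0 0 0;0 0 0 0 0 0 0")

```text
clock: 2.48
position: [587.8, -35.2, 103.0]
eef_rot: [125.0, 89.8, 125.9]
wrist_force: [-0.7, -0.4, 0.2]
gripper_width: 0.001
```

Call:
servo_tool(targets="0 0.5 -1 0.3 0 0 0;0 0.5 -0.2 0.1 0 0 0;0 0.5 0 0 0 0 0;0 0 0 0 0 0 0")

```text
clock: 2.82
position: [593.5, -45.8, 89.7]
eef_rot: [74.6, 89.7, 75.7]
wrist_force: [-0.5, -0.3, -0.6]
gripper_width: 0.006
```

Call:
servo_tool(targets="0 0.4 0.1 -0.2 0 0 0;0 0.4 0 0 0 0 0;0 0.2 0 0 0 0 0;0 0 0 0 0 0 0")

```text
clock: 3.15
position: [593.1, -44.9, 81.0]
eef_rot: [35.4, 89.6, 36.4]
wrist_force: [-0.3, -0.1, 1.8]
gripper_width: 0.004
```

Call:
servo_tool(targets="0 0.25 0 0 0 0 0;0 0 0 0 0 0 0")

```text
clock: 3.32
position: [593.2, -44.8, 78.9]
eef_rot: [31.6, 89.6, 32.7]
wrist_force: [-1.0, -0.8, 0.7]
gripper_width: 0.002
```

Call:
servo_tool(targets="0 0.2 0 0 0 0 0;0 0 0 0 0 0 0")

```text
clock: 3.48
position: [593.3, -44.9, 77.3]
eef_rot: [28.6, 89.6, 29.7]
wrist_force: [-0.6, -0.2, 2.2]
gripper_width: 0.006
```

Call:
servo_tool(targets="0 0.2 0 0 0 0 0;0 0 0 0 0 0 0")

```text
clock: 3.65
position: [593.4, -44.8, 77.1]
eef_rot: [21.6, 89.6, 22.6]
wrist_force: [-1.1, -0.9, 4.3]
gripper_width: 0.001
```

Call:
servo_tool(targets="0 0.3 0 0 0 0 0;0 0.3 0 0 0 0 0")

```text
clock: 3.82
position: [593.5, -44.7, 75.8]
eef_rot: [7.6, 89.5, 8.7]
wrist_force: [-9.2, -0.5, 36.8]
gripper_width: 0.006
```

At the stop: the force rose sharply. Letting up.

Call:
servo_tool(targets="0 -0.5 0 0 0 0 0;0 -0.5 0 0 0 0 0;0 -1 0 0 0 0 0;0 -2 0 0 0 0 0;0 -2 0 0 0 0 0;0 -2 0 0 0 0 0;0 -2 0 0 0 0 0;0 -2 0 0 0 0 0")

```text
clock: 4.48
position: [589.7, -44.0, 198.3]
eef_rot: [92.2, 89.9, 93.3]
wrist_force: [-0.1, -0.0, -1.0]
gripper_width: 0.003
```

Call:
servo_tool(targets="0 -2 0 1 0 0 0;0 -2 0 1 0 0 0;0 -2 0 1 0 0 0;0 0 0 0 0 0 0")

```text
clock: 4.82
position: [621.6, -43.0, 265.8]
eef_rot: [37.4, 89.6, 38.6]
wrist_force: [1.2, -1.0, 1.0]
gripper_width: 0.004
```

Run:
```python
from h import *
i=robot.camera_info('wrist');p,R,o=tool();im=robot.read_camera('wrist')[:,:,::-1]
print(p,R.round(3).tolist())
s=robot.read_camera('scene')[:,:,::-1][150:270,160:330]
cv2.imwrite('pics/w2.png',np.hstack([cv2.resize(im,(448,336)),cv2.resize(s,(340,336),interpolation=cv2.INTER_CUBIC)]))
```

```text
[621.5958254  -43.0396525  265.81432418] [[0.005, -0.02, 1.0], [0.004, 1.0, 0.02], [-1.0, 0.004, 0.005]]
```

View pics/w2.png

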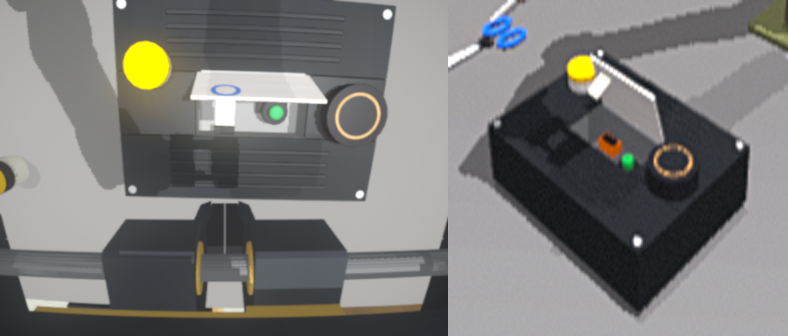

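The flap is open. The green button is visible at (276,112) in the scaled wrist view, and the tongue sits clear of it. I'll measure the button next.

Run:
```python
from h import *
i=robot.camera_info('wrist');im=robot.read_camera('wrist')[:,:,::-1]
h=cv2.cvtColor(im,cv2.COLOR_BGR2HSV).astype(int)
g=(h[...,0]>50)&(h[...,0]<90)&(h[...,1]>90)&(h[...,2]>60)
c,s,m=cent(g);print('green',c,s,ray([c],i,66).round(1))
u,v=c.astype(int);cv2.imwrite('pics/w3.png',cv2.resize(im[v-45:v+45,u-110:u+50],None,fx=5,fy=5,interpolation=cv2.INTER_CUBIC))
```

```text
green [316.10045662 133.48858447] [308 126  17  16 219] [[578.   20.4  66. ]]
```

View pics/w3.png

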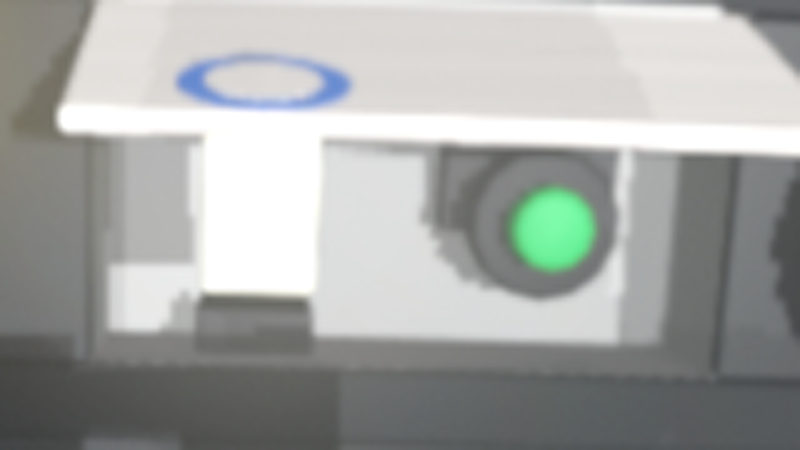

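The button centre is at about (577,20.5), standing proud of its collar. I'll tilt the hand 35° so its body leans away from the flap and tongue.

Call:
servo_tool(targets="0 0 0.8 0 0 7 0;0 0 0.8 0 0 7 0;0 0 0.8 0 0 7 0;0 0 0.8 0 0 7 0;0 0 0.8 0 0 7 0;0 0 0.8 0 0 3 0;0 0 0.8 0 0 0 0;0 0 0 0 0 0 0")

```text
clock: 5.63
position: [598.4, 11.6, 247.3]
eef_rot: [-179.7, 49.3, -178.4]
wrist_force: [-0.5, 0.0, 0.4]
gripper_width: 0.004
```

```bash
cat > d.py <<'E'
import sys
from h import *
p,R,o=tool();t=np.array([float(a) for a in sys.argv[1:4]])
print('pos',p.round(1),'shift cm',(R.T@(t-p)/10).round(2),'tilt',np.degrees(np.arctan2(-R[0,0],-R[2,0])).round(1),'Rx',R[:,0].round(3),'Ry',R[:,1].round(3),'F',o['wrist_force'].round(1),'q',o['qpos'].round(0))
E
python3 d.py 573 20.5 90
```

```text
pos [598.4  11.6 247.3] shift cm [13.57  1.    8.34] tilt 40.7 Rx [-0.651 -0.019 -0.759] Ry [-0.025  1.    -0.003] F [-0.5  0.   0.4] q [  2.  61. -19.  51.   9. 110.  78.]
```

Call:
servo_tool(targets="0 2.5 0.3 1.2 0 -3 0;0 2.5 0.3 1.2 0 -3 0;0 2.5 0.2 1.2 0 0 0;0 2 0 1 0 0 0;0 0 0 0 0 0 0")

```text
clock: 6.05
position: [574.7, 17.4, 141.2]
eef_rot: [-179.5, 56.1, -178.1]
wrist_force: [-0.3, 0.3, -0.3]
gripper_width: 0.005
```

```bash
python3 d.py 573 20.5 90
```

```text
pos [574.7  17.4 141.2] shift cm [4.33 0.34 2.72] tilt 33.9 Rx [-0.558 -0.019 -0.83 ] Ry [-0.026  1.    -0.005] F [-0.3  0.3 -0.3] q [  3.  61. -19.  68.  11.  87.  75.]
```

Call:
servo_tool(targets="0 2 0.2 1.2 0 0 0;0 1.5 0.1 1 0 0 0;0 1 0 0.6 0 0 0;0 0 0 0 0 0 0")

```text
clock: 6.38
position: [572.9, 17.6, 92.1]
eef_rot: [-179.3, 56.5, -178.0]
wrist_force: [-0.4, -0.7, -0.6]
gripper_width: 0.004
```

```bash
python3 d.py 573 20.5 71
```

```text
pos [572.9  17.6  92.1] shift cm [1.75 0.3  1.18] tilt 33.5 Rx [-0.551 -0.019 -0.834] Ry [-0.025  1.    -0.006] F [-0.4 -0.7 -0.6] q [  3.  64. -19.  70.  12.  82.  75.]
```

Call:
servo_tool(targets="0 0.8 0.3 0.6 0 0 0;0 0.6 0.1 0.4 0 0 0;0 0.3 0 0.2 0 0 0;0 0 0 0 0 0 0")

```text
clock: 6.72
position: [575.6, 21.2, 73.7]
eef_rot: [-179.3, 56.9, -178.1]
wrist_force: [-0.8, -0.5, 1.9]
gripper_width: 0.002
```

Call:
servo_tool(targets="0 0.3 0 0.2 0 0 0;0 0 0 0 0 0 0")

```text
clock: 6.88
position: [575.7, 21.2, 71.2]
eef_rot: [-179.3, 56.9, -178.1]
wrist_force: [-1.5, -0.7, 3.6]
gripper_width: 0.002
```

```bash
python3 d.py 573 20.5 65
```

```text
pos [575.7  21.2  71.2] shift cm [ 0.67 -0.06  0.11] tilt 33.1 Rx [-0.546 -0.018 -0.837] Ry [-0.023  1.    -0.007] F [-1.5 -0.7  3.6] q [  3.  65. -19.  70.  13.  80.  75.]
```

Call:
servo_tool(targets="0 0.25 0 0.1 0 0 0;0 0.15 0 0.05 0 0 0")

```text
clock: 7.05
position: [575.6, 21.2, 68.6]
eef_rot: [-179.3, 57.0, -178.1]
wrist_force: [1.5, -0.8, 8.4]
gripper_width: 0.002
```

Call:
servo_tool(targets="0 0.25 0 0.1 0 0 0;0 0.15 0 0.05 0 0 0")

```text
clock: 7.22
position: [575.7, 21.2, 68.5]
eef_rot: [-179.3, 57.0, -178.1]
wrist_force: [-0.5, -0.3, 10.5]
gripper_width: 0.004
```

Call:
servo_tool(targets="0 0.3 0 0.1 0 0 0;0 0.3 0 0.1 0 0 0")

```text
clock: 7.38
position: [575.6, 21.2, 68.0]
eef_rot: [-179.3, 57.1, -178.1]
wrist_force: [0.2, -0.1, 19.2]
gripper_width: 0.005
```

Run:
```python
from h import *
p,R,o=tool();print(p,o['wrist_force'])
im=robot.read_camera('wrist')[:,:,::-1];s=robot.read_camera('scene')[:,:,::-1][170:250,190:300]
h=cv2.cvtColor(im,cv2.COLOR_BGR2HSV)
print(tool()[0],tool()[2]['wrist_force'])
cv2.imwrite('pics/w4.png',np.hstack([cv2.resize(im,(400,400)),cv2.resize(s,(400,400),interpolation=cv2.INTER_CUBIC)]))
```

```text
[575.64124476  21.23901242  68.0396136 ] [ 0.16331257 -0.10960011 19.15910666]
[575.65325539  21.23510467  68.089279  ] [ 1.27569588 -0.46020886 17.28145168]
```

View pics/w4.png

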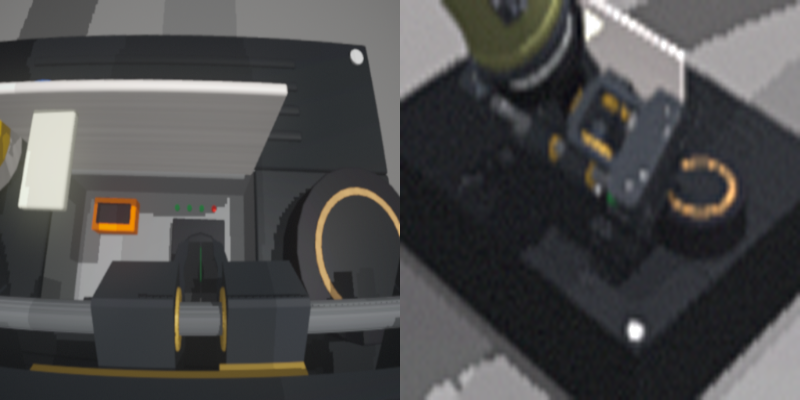

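The force rises steeply here, so something has bottomed. The contact height was about 3 mm above my prediction, though. I'll back off, shift 6 mm towards the button centre and press again slowly, to measure the travel.

Call:
servo_tool(targets="0 -0.5 0 -0.35 0 0 0;0 -0.5 0 -0.35 0 0 0;0 0.2 0 -0.5 0 0 0;0 0.1 0 -0.1 0 0 0;0 0 0 0 0 0 0")

```text
clock: 7.9
position: [569.6, 21.5, 82.1]
eef_rot: [-179.3, 57.4, -178.2]
wrist_force: [-0.1, -0.0, -0.7]
gripper_width: 0.0
```

```bash
python3 d.py 570 20.5 76
```

```text
pos [569.6  21.5  82.1] shift cm [ 0.5  -0.09  0.36] tilt 32.5 Rx [-0.538 -0.017 -0.843] Ry [-0.021  1.    -0.006] F [-0.1 -0.  -0.7] q [  3.  64. -19.  72.  12.  79.  74.]
```

Now descending in steps of about 2 mm, with readings.

Call:
servo_tool(targets="0 0.45 0 0.3 0 0 0;0 0 0 0 0 0 0")

```text
clock: 8.07
position: [569.3, 21.5, 75.5]
eef_rot: [-179.4, 57.4, -178.2]
wrist_force: [0.9, 0.6, 0.8]
gripper_width: 0.005
```

Call:
servo_tool(targets="0 0.17 0 0.1 0 0 0;0 0 0 0 0 0 0")

```text
clock: 8.23
position: [569.3, 21.6, 72.7]
eef_rot: [-179.4, 57.4, -178.3]
wrist_force: [1.3, -0.1, 2.2]
gripper_width: 0.006
```

Call:
servo_tool(targets="0 0.17 0 0.1 0 0 0;0 0 0 0 0 0 0")

```text
clock: 8.4
position: [569.3, 21.6, 70.7]
eef_rot: [-179.4, 57.4, -178.3]
wrist_force: [1.0, 0.1, 3.1]
gripper_width: 0.007
```

Call:
servo_tool(targets="0 0.17 0 0.1 0 0 0;0 0 0 0 0 0 0")

```text
clock: 8.57
position: [569.3, 21.6, 69.3]
eef_rot: [-179.4, 57.4, -178.3]
wrist_force: [0.7, -0.1, 5.4]
gripper_width: 0.002
```

Call:
servo_tool(targets="0 0.17 0 0.1 0 0 0;0 0 0 0 0 0 0")

```text
clock: 8.73
position: [569.4, 21.6, 69.2]
eef_rot: [-179.4, 57.3, -178.3]
wrist_force: [0.5, -0.1, 4.8]
gripper_width: 0.004
```

Call:
servo_tool(targets="0 0.17 0 0.1 0 0 0;0 0 0 0 0 0 0")

```text
clock: 8.9
position: [569.4, 21.6, 69.3]
eef_rot: [-179.4, 57.3, -178.3]
wrist_force: [0.4, -0.5, 3.6]
gripper_width: 0.005
```

Call:
servo_tool(targets="0 0.35 0 0.2 0 0 0;0 0.3 0 0.2 0 0 0")

```text
clock: 9.07
position: [569.4, 21.7, 68.0]
eef_rot: [-179.3, 57.2, -178.2]
wrist_force: [0.2, -1.1, 26.0]
gripper_width: 0.002
```

Run:
```python
from h import *
p,R,o=tool();print(p,o['wrist_force'])
im=robot.read_camera('wrist')[:,:,::-1][240:384,120:400]
t=robot.read_camera('top')[:,:,::-1]
cv2.imwrite('pics/w5.png',cv2.resize(im,(784,403),interpolation=cv2.INTER_CUBIC))
```

```text
[569.41863706  21.66860242  67.99392551] [ 0.24559929 -1.10908591 25.99331723]
```

Call:
servo_tool(targets="0 -0.6 0 -0.4 0 0 0;0 -0.6 0 -0.4 0 0 0;0 -1.5 0 -0.8 0 0 0;0 -2 0 -1 0 0 0;0 -2 0 -1 0 0 0;0 -2 0 -1 0 -7 0;0 -2 0 0 0 -7 0;0 0 0 0 0 -7 0")

```text
clock: 9.83
position: [589.0, 22.9, 179.9]
eef_rot: [-178.5, 78.3, -177.4]
wrist_force: [0.9, 0.1, -0.4]
gripper_width: 0.006
```

Run:
```python
from h import *
i=robot.camera_info('wrist');p,R,o=tool();im=robot.read_camera('wrist')[:,:,::-1]
print(p.round(1),R.round(2).tolist())
h=cv2.cvtColor(im,cv2.COLOR_BGR2HSV).astype(int)
g=(h[...,0]>50)&(h[...,0]<90)&(h[...,1]>90)&(h[...,2]>60)
c,s,m=cent(g);print('green',c,s,ray([c],i,66).round(1))
cv2.imwrite('pics/w6.png',im)
```

```text
[589.   22.9 179.9] [[-0.2, -0.02, 0.98], [-0.01, 1.0, 0.02], [-0.98, -0.01, -0.2]]
green [255.00877193 201.97076023] [245 192  21  21 342] [[578.7  20.   66. ]]
```

View pics/w6.png

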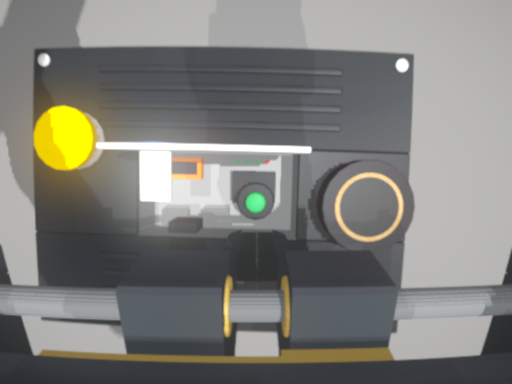

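The button is back out: the green top is at (255,202), about 19 mm wide. The LEDs, tongue and flap are visible, with the flap standing at about 1.5. The 3-D parallax in the earlier crop puts the button well above its collar, so the stop I felt at about 6 mm travel was the button's own. Next I'll go behind the flap to close it.

Call:
servo_tool(targets="0 -2 -1 -1 0 -6 0;0 -1 -2 -2 0 -5 0;0 0 -2 -3 0 0 0;0 0 -1.5 -3 0 0 0;0 0 0 -2 0 0 0;0 0 0 0 0 0 0")

```text
clock: 10.38
position: [463.2, -47.7, 204.8]
eef_rot: [-171.8, 87.3, -170.3]
wrist_force: [-0.0, -0.0, -0.4]
gripper_width: 0.003
```

```bash
python3 d.py 495 -44 130
```

```text
pos [463.2 -47.7 204.8] shift cm [7.32 0.33 3.53] tilt 2.6 Rx [-0.046 -0.008 -0.999] Ry [-0.027  1.    -0.007] F [-0.  -0.  -0.4] q [ 13.  33. -21. 116.  19.  37.  71.]
```

Call:
servo_tool(targets="0 2.5 0.2 0.6 0 -2.5 0;0 2.5 0.1 1 0 0 0;0 1.5 0 1 0 0 0;0 0.5 0 0.5 0 0 0;0 0 0 0 0 0 0")

```text
clock: 10.8
position: [496.7, -46.0, 130.6]
eef_rot: [-122.3, 89.3, -120.9]
wrist_force: [0.1, -0.0, -0.1]
gripper_width: 0.006
```

```bash
python3 d.py 525 -44 128
```

```text
pos [496.7 -46.  130.6] shift cm [0.24 0.13 2.83] tilt 0.4 Rx [-0.006 -0.01  -1.   ] Ry [-0.025  1.    -0.01 ] F [ 0.1 -0.  -0.1] q [  9.  41. -15. 116.  24.  26.  67.]
```

Call:
servo_tool(targets="0 0 0 1.5 0 0 0;0 0.1 0 1.3 0 0 0;0 0.1 0.1 1 0 0 0;0 0.2 0 0.7 0 0 0;0 0 0 0 0 0 0")

```text
clock: 11.22
position: [543.3, -43.7, 126.1]
eef_rot: [-141.1, 89.0, -139.7]
wrist_force: [0.2, -0.4, -0.2]
gripper_width: 0.004
```

Call:
servo_tool(targets="0 0.6 0 1.2 0 0 0;0 0.8 0 0.7 0 0 0;0 0.8 0 0.6 0 0 0;0 0 0 0 0 0 0")

```text
clock: 11.55
position: [567.9, -43.6, 103.8]
eef_rot: [-142.0, 88.9, -140.5]
wrist_force: [0.6, 0.1, 1.0]
gripper_width: 0.011
```

Call:
servo_tool(targets="0 0.7 0 0.7 0 0 0;0 0.6 0 0.7 0 0 0;0 0.4 0 0.6 0 0 0;0 0 0 0 0 0 0")

```text
clock: 11.88
position: [585.9, -43.5, 84.2]
eef_rot: [-149.3, 88.5, -147.8]
wrist_force: [1.2, -0.6, 0.4]
gripper_width: 0.01
```

Run:
```python
from h import *
p,R,o=tool();print(p,o['wrist_force'])
im=robot.read_camera('wrist')[:,:,::-1];s=robot.read_camera('scene')[:,:,::-1][150:250,180:310]
cv2.imwrite('pics/w7.png',np.hstack([cv2.resize(im,(400,350)),cv2.resize(s,(400,350),interpolation=cv2.INTER_CUBIC)]))
```

```text
[585.91498755 -43.50920368  84.19805797] [ 1.15550112 -0.58086738  0.44793342]
```

View pics/w7.png

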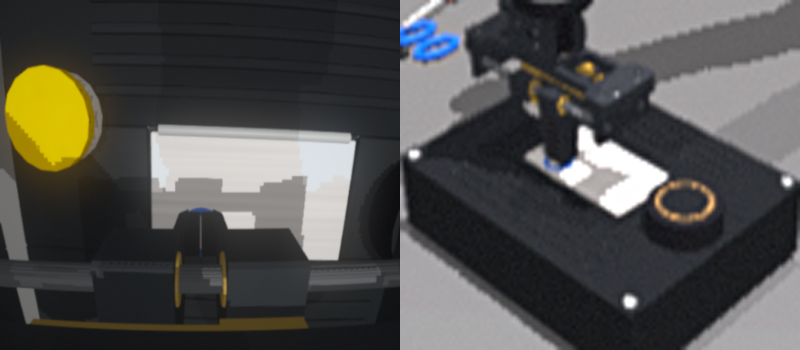

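The flap is folded nearly level with the fingertip on the ring. Pressing to the stop.

Call:
servo_tool(targets="0 0.2 0 0.4 0 0 0;0 0.2 0 0 0 0 0;0 0 0 0 0 0 0")

```text
clock: 12.23
position: [590.9, -43.4, 81.3]
eef_rot: [-145.6, 88.7, -144.1]
wrist_force: [-0.4, -0.0, 1.1]
gripper_width: 0.005
```

Call:
servo_tool(targets="0 0.25 0 0 0 0 0;0 0.2 0 0 0 0 0;0 0 0 0 0 0 0")

```text
clock: 12.48
position: [591.2, -43.4, 77.3]
eef_rot: [-143.5, 88.7, -142.1]
wrist_force: [-0.3, 1.1, 2.8]
gripper_width: 0.007
```

Call:
servo_tool(targets="0 0.25 0 0 0 0 0;0 0.2 0 0 0 0 0")

```text
clock: 12.65
position: [591.4, -43.3, 76.3]
eef_rot: [-139.4, 88.7, -137.9]
wrist_force: [-6.5, -0.2, 25.8]
gripper_width: 0.003
```

Firm stop at 26 N. Letting up and backing off, then checking.

Call:
servo_tool(targets="0 -0.4 0 0 0 0 0;0 -0.4 0 0 0 0 0;0 -1 0 0 0 0 0;0 -3 0 0 0 0 0;0 -3 0 0 0 0 0;0 -3 0 0 0 0 0;0 -2 0 0 0 0 0;0 0 0 0 0 0 0")

```text
clock: 13.32
position: [592.5, -40.9, 210.4]
eef_rot: [-145.6, 88.6, -144.1]
wrist_force: [0.2, 0.4, 0.4]
gripper_width: 0.002
```

Run:
```python
from h import *
i=robot.camera_info('wrist');p,R,o=tool();im=robot.read_camera('wrist')[:,:,::-1];full=robot.read_camera('scene')[:,:,::-1];s=full[150:250,180:310]
print(p,o['wrist_force'])
h=cv2.cvtColor(im,cv2.COLOR_BGR2HSV).astype(int)
b=(h[...,0]>95)&(h[...,0]<125)&(h[...,1]>90)&(h[...,2]>80)
c,s_,m=cent(b);print('ring',c,s_,ray([c],i,81).round(1))
c,s_,m=cent((h[...,2]>150)&(h[...,1]<60))
w=ray(np.argwhere(m)[:,::-1],i,81)[:,:2].astype(np.float32);print('flap',s_,cv2.minAreaRect(w))
d=cv2.absdiff(full,cv2.imread('pics/scene0.png')).max(2)
for n,(u,v) in dict(screws=(175,160),cart=(142,165),cleaner=(346,292),wrench=(412,272),tape=(272,209),tin=(227,176),caseR=(290,225)).items(): print(n,(d[v-12:v+12,u-12:u+12]>50).sum())
cv2.imwrite('pics/w8.png',np.hstack([cv2.resize(im,(400,350)),cv2.resize(s,(400,350),interpolation=cv2.INTER_CUBIC)]))
```

```text
[592.49658188 -40.90699343 210.3649267 ] [0.15120729 0.40572429 0.44561066]
ring [255.70857143 183.77428571] [241 169  31  31 350] [[590.8 -44.3  81. ]]
flap [ 220  116  149   88 9803] ((568.96337890625, -11.919288635253906), (130.16928100585938, 75.55364990234375), 89.5349349975586)
screws 0
cart 0
cleaner 0
wrench 0
tape 0
tin 162
caseR 0
```

View pics/w8.png

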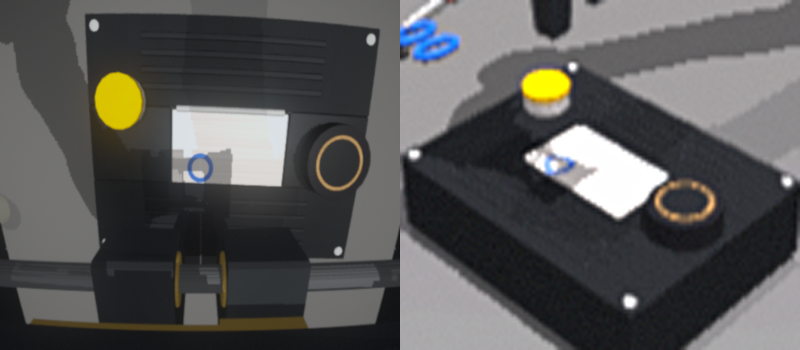

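The flap is latched shut: the ring and flap measure the same as before, and the case hasn't moved. I'll check the difference near the tin, then hand in if it is only shadow.

Run:
```python
from h import *
for im in(cv2.imread('pics/scene0.png'),robot.read_camera('scene')[:,:,::-1]):
    h=cv2.cvtColor(im,cv2.COLOR_BGR2HSV).astype(int)[160:200,200:260]
    c,s,m=cent((h[...,0]>20)&(h[...,0]<35)&(h[...,1]>120)&(h[...,2]>60));print(c,s,ray([c+[200,160]],robot.camera_info('scene'),103).round(1),h[...,2].mean())
ok=abs(c-[27.1,14.1]).max()<1.2
if ok: print('hand in',robot.hand_in())
```

```text
[27.12173913 14.13043478] [ 20  10  15  10 115] [[ 532.  -121.8  103. ]] 139.50166666666667
[27.13793103 14.01724138] [ 20  10  15   9 116] [[ 531.4 -122.3  103. ]] 118.35833333333333
the job is handed in; nothing more can be done
hand in None
```

The pack has been through all three steps, and I handed the job in at about 13.5 s with the arm clear of everything. I never saw the button at the bottom of its travel.

- **Flap opened:** I pressed the blue mark to its stop. The force peaked at 37 N, well above the 3–6 N you gave, because one step went too far. When I let up, the flap popped open.
- **Button pressed:** I tilted the hand about 33° to clear the flap and its tongue, then pushed the green button down twice. The second push was to confirm the travel. Afterwards the camera showed the button back up.
- **Flap closed:** I folded the flap down from behind and pressed the mark to its stop, peaking at 26 N. It stayed shut when I let go.

**Last checks:**
- The shut flap and the ring measured within 1 mm of where they were at the start, so the flap is level and the case has not shifted.
- The tape, scissors, cartridge, cleaner bottle and wrench showed no change in the picture; I did not check the screwdriver separately.
- The picture around the tin differed in brightness, but the tin itself measured within 1 mm of its starting place, so I took that to be the arm's shadow.

**One disagreement:** the fingertips met the button about 3–4 mm higher than I calculated. I judged it fully pressed from the roughly 6 mm of travel and the hard stop at 19–26 N, reached at the same height from two positions.

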